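Lock the speed controller's panel and press its knob home

TASK

Fasten the panel of the grey speed controller by turning both of its quarter-turn fasteners clockwise to their end stops. Only then take the loose pointer knob from the bench, turn it so that the flat in its bore matches the flat of the D-shaped spindle, push it fully onto the spindle and press until the spring-loaded spindle is all the way in. Finish while still holding the knob pressed down, and leave the tape measure, the masking tape, the screwdriver and the sanding block where they lie.

Things in the scene. Friction and masses are not known exactly. Their poses are not given: they have to be found in the camera images.
- controller: grey steel box with an aluminium panel on top, 160 x 250 x 45 mm (x, y, z), fixed to the bench. Origin: centre of its underside; z up; the panel is 45 mm above the origin. The two fasteners stand on the panel 85 mm either side of its centre (+y and -y), the spindle at its centre.
- fastener_left (a joint): turn of the fastener on the controller's +y side, rad, growing clockwise seen from above; 0 is fully loose, 1.5 is the end stop (locked). It is loose at the start (0.1 to 0.5), turns about its vertical axis against slight friction (0.06 N m) and stays where it is left.
- fastener_right (a joint): the same for the fastener on the controller's -y side.
- fastener_left_grip (a point): point on the left fastener's vertical axis at the top of its grip bar, 33 mm above the panel. The point's x axis runs along the bar and turns with it. The black upright bar is 40 mm long, 12 wide and 26 high (7 to 33 mm above the panel), on a round foot of 31 mm diameter and 8 mm height; a small lug on the foot meets the end-stop pins.
- fastener_right_grip (a point): the same point of the right fastener.
- spindle_tip (a point): centre of the upper end of the steel spindle, 26 mm above the panel when not pressed; z up. The spindle is 16 mm in diameter with one flat 3.5 mm from its axis, over its whole height, facing the point's +x; its tip is chamfered 1 mm. It does not turn. A tab on the 2 mm washer at its foot also points along +x, to 27 mm from the axis.
- spindle (a joint): how far the spindle is pressed into the controller, m; 0 released, 0.005 fully in at its stop. A spring resists with 4 N at first and 8 N fully in, and pushes it out again.
- knob: loose black pointer knob, 70 g, upright on the bench, bore down. Origin: centre of its underside, z up, +x to the tip of its pointed beak (33 mm from the axis). Round skirt, diameter 42 mm, 22 mm high; on it an upright grip bar along x, 40 mm long, 16 wide, 28 high (22 to 50 mm above the origin). The bore's flat is on the beak's side: +x must point as the spindle's +x does, within 0.1 rad.
- knob_bore_end (a point): centre of the closed end of the knob's bore, on its axis 18 mm above its underside; meets spindle_tip when the knob is fully on. The bore is 18.5 mm in diameter, its flat 4.5 mm from the axis, chamfered 1.5 mm at the mouth. Fully on, the knob's underside is 8 mm above the panel, and 3 mm when the spindle is fully pressed.
- tape_measure: tape measure lying on the bench, 38 x 97 x 66 mm, a bystander. Origin: centre of its underside.
- masking_tape: roll of masking tape lying flat, 104 mm across, 25 mm high, a bystander. Origin: centre of its underside.
- screwdriver_0: red screwdriver lying on the bench, 189 mm long, 31 mm thick, a bystander. Origin: below its middle.
- sanding_block: cork sanding block on the bench, 64 x 113 x 32 mm, a bystander. Origin: centre of its underside.
Not all that is in view belongs to the job. There is more than one size of the knob; the one meant has the size given above.

How it is judged:
On the way, in this order (a step that is already met when the one before it is completed fails the run):
1. both fasteners are turned clockwise to their end stops, the knob not yet on the spindle (value of joint each of fastener_left, fastener_right above 1.4 rad and distance between knob_bore_end and spindle_tip above 0.03 m), for 0.2 s.
2. the knob is fully on the spindle, flat to flat (distance between knob_bore_end and spindle_tip below 0.004 m and z of knob_bore_end in the frame of spindle_tip below 0.002 m and horizontal distance between knob_bore_end and spindle_tip below 0.003 m and angle between the x axis of knob and the x axis of spindle_tip, either way round below 0.25 rad and angle between knob's own z axis and vertical below 0.1 rad), for 0.2 s.
At the end, for the whole second after the job is handed in: Knob fully on the spindle (bore end at most 2 mm above the tip, 3 mm sideways, flats within 0.25 rad, upright within 0.1 rad), spindle pressed in more than 3.8 of 5 mm, fingers still on the knob with more than 1 N, both fasteners turned past 1.4 of 1.5 rad (all of step 2 and value of joint each of fastener_left, fastener_right above 1.4 rad and value of joint spindle above 0.0038 m and contact force between the fingers and knob above 1 N); the arm keeps its last pose, push and grip.
It fails at once if the tape measure is pushed more than 30 mm from where it lay (distance of tape_measure from where it was at the start of the episode above 0.03 m).
It fails at once if the masking tape is pushed more than 30 mm from where it lay (distance of masking_tape from where it was at the start of the episode above 0.03 m).
It fails at once if the screwdriver is pushed more than 30 mm from where it lay (distance of screwdriver_0 from where it was at the start of the episode above 0.03 m).
It fails at once if the sanding block is pushed more than 30 mm from where it lay (distance of sanding_block from where it was at the start of the episode above 0.03 m).
It also fails if it takes over 58 s, if anything falls off the work surface, if the arm or the gripper's body presses on something with over 40 N, if the wrist force passes 120 N, or if a joint passes its speed limit or range.

ROBOT

A 6-joint arm with a two-finger parallel gripper is mounted at the origin on a cart in front of the work surface, level with it; the furniture and walls round the work are solid. World frame = base frame: x ahead of the robot, y to its left, z up, the work surface at z = 0. Lengths are in m, angles in rad, forces in N, time in s.
With the tool pointing down it reaches from about 0.375 to 0.9 m from the base axis. Payload 3.1 kg.
Tool frame: the origin (TCP) lies on the centre line of the jaws, within the pads' length; the fingertips stand 19 mm ahead of it and the grasp point (between the pads) is the TCP; y points along the fingers, x is the direction in which the jaws open and shut, and the axes are right-handed (so a half turn about y gives the same grasp; the last joint's range is limited). The gripper opens to 85 mm and grips with 20 to 120 N. Pads are 22 mm wide; open, the fingers measure 114 mm over their backs; the gripper's body (76 mm by 85 mm) begins 54 mm behind the grasp point. The pads swing forward as they close: fully open they stand 13 mm farther back than shut.
Start: joints at [-1.403, 0.527, 1.433, -0, 1.181, -0.178], TCP at [0.212, -0.588, 0.25] pointing down, gripper open.
Joint ranges: [-3.08, 3.08], [-0.75, 2.2], [0.22, 2.44], [-1.43, 4.57], [0, 2.65], [-2.85, 2.85]. Speed limits (rad/s): [2.79, 2.79, 3.14, 3.14, 3.14, 3.14].

INTERFACE

Orientations are given as a unit quaternion [x, y, z, w].
In Python, from station import * gives the robot as it stands.
- The arm moves only by the tool step_arm, never from a script. Its argument "moves" is a list of rows, each a list of 7 numbers: the turn, a rotation vector about the tool's x, y, z in rad, then the shift along the tool's x, y, z in cm, then the closure, from -1 (fully open) to 1 (shut). A call has 1 to 12 rows; each row is the pose to reach, as a shift and turn from the pose measured when the call began, along the tool's axes at that moment; what a row does not reach only later rows make up. A row lasts 1/8 s, in which the tool goes at most 62.5 mm and 10.7 degrees, less where a joint would pass 70% of its speed; a pose out of reach is approached as far as the arm can. A call with a gripper value outside its range is refused whole. The fingers move at their own pace and stop on an object; "grip_force" is the grip in N (left out, the last holds). Time passes only in rows, so rows that repeat a pose let the fingers close. It gives the time, the measured TCP pose, the force and the opening at its end, in the units of the state.
- sense(): the state, without advancing time (a new reading comes with each control period).
- snapshot(name): name is "scene" or "top"; returns a dict with "frame" (384x512x3 uint8, red, green, blue), "z_map" (384x512 float32, m along the optical axis (not along the pixel's ray), 0 where there is no reading), "vfov" (degrees; the focal length in pixels is half the picture's height over the tangent of half this angle, whatever the lens; pixels are square), "cx", "cy" (the principal point, pixels), "xyz" and "orientation" of the camera in the world. Camera axes: x right, y down, z forward; pixel columns grow to the right and rows downward; lengths in m; the calibration is good to about 2 mm. A picture is of the moment at which its call begins.
- sign_off(): hands the job in, once; it reports no verdict.
The state is a dict: "t": time; "q": joint angles; "qd": joint speeds; "tau": joint torques, N m; "tcp_pos": TCP position; "tool_rot": TCP orientation; "force": force on the tool from outside, world axes, zero at the start; "ft_torque": the same for the moment, N m; "finger_gap": opening from 0.0 (shut) to 1.0 (fully open).
Only numpy, scipy, OpenCV 4.12 (cv2) and the standard library are available. Lean on these libraries where they do the work, as an engineer would, in place of code of your own. Each camera call takes 0.05 s, during which the arm holds its last target.

## Working session

There is one attempt and no reset: what is moved stays moved. The work goes in short steps, Python scripts to look and compute and a tool call to move; the robot and the scene stay as the last step left them, time stands still between calls to the robot, and variables do not carry over. Pictures are saved under pics/ and viewed, and the job is handed in when it is done.

Besides the shell and the picture viewer there is one more tool, called after "Request:" by a JSON object that holds its "api" and its "payload". step_arm: Moves the arm, as the interface text tells. Its arguments: {"type":"object","properties":{"moves":{"type":"array","items":{"type":"array","items":{"type":"number"}}},"grip_force":{"type":"number"}},"required":["moves"]}

```bash
ls; mkdir -p pics; cat > h.py <<'E'
from station import *
import numpy as np, cv2
from scipy.spatial.transform import Rotation as R
def save(s,n): cv2.imwrite(f'pics/{n}.png',s['frame'][...,::-1])
def cam(s):
    f=s['frame'].shape[0]/2/np.tan(np.radians(s['vfov'])/2)
    return f,s['cx'],s['cy'],np.array(s['xyz']),R.from_quat(s['orientation']).as_matrix()
def ray(s,u,v,z):
    f,cx,cy,p,M=cam(s); d=M@np.array([(u-cx)/f,(v-cy)/f,1]); return p+d*(z-p[2])/d[2]
def cloud(s):
    f,cx,cy,p,M=cam(s); h,w=s['z_map'].shape; u,v=np.meshgrid(np.arange(w),np.arange(h)); z=s['z_map']
    P=np.stack([(u-cx)/f*z,(v-cy)/f*z,z],-1)@M.T+p; P[z==0]=np.nan; return P
def proj(s,P):
    f,cx,cy,p,M=cam(s); c=(np.atleast_2d(P)-p)@M; return np.stack([c[:,0]/c[:,2]*f+cx,c[:,1]/c[:,2]*f+cy],-1)
E
python3 - <<'E'
from h import *
import pickle
for n in('scene','top'):
    s=snapshot(n); save(s,n+'0'); pickle.dump(s,open(n+'0.pkl','wb')); print(n,s['vfov'],s['cx'],s['cy'],s['xyz'],R.from_quat(s['orientation']).as_matrix().round(3).tolist())
print(sense())
E
```

```text
pics
scene 45.563483117792046 251.70578077326203 188.56148458313703 [-0.39074205 -0.68902717  0.64130711] [[0.485, -0.373, 0.791], [-0.875, -0.228, 0.428], [0.021, -0.899, -0.437]]
top 50.39288305222175 256.14893675092225 184.30879842914285 [ 0.36473387 -0.17032153  1.27101108] [[0.035, -0.978, 0.206], [-0.999, -0.034, 0.009], [-0.002, -0.207, -0.978]]
{'t': 0.1, 'q': array([-1.40349225e+00,  5.28347997e-01,  1.43381137e+00, -7.09586225e-06,
        1.18140355e+00, -1.78468001e-01]), 'qd': array([-0.0011908 , -0.00285465, -0.00307184, -0.00122996, -0.0018775 ,
       -0.00118379]), 'tau': array([-3.53186388e-04, -4.43303382e+01, -1.78586519e+01, -1.53065394e-04,
        3.86610656e-03,  1.61876272e-05]), 'tcp_pos': array([ 0.2117658 , -0.58736518,  0.2494351 ]), 'tool_rot': array([-0.57806583,  0.40702364, -0.40604072,  0.57905318]), 'force': array([0.73671957, 0.50567017, 0.77640125]), 'ft_torque': array([ 0.00071572, -0.00520658, -0.00037384]), 'finger_gap': 1.0018997292341911}
```

View pics/scene0.png

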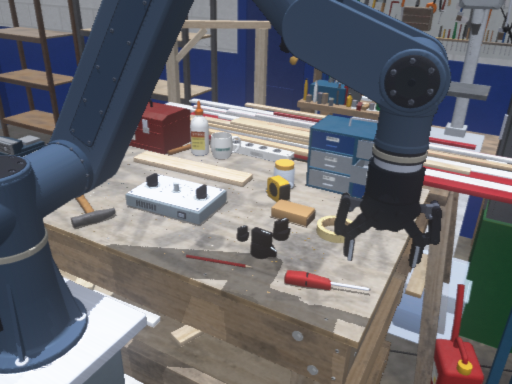

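View pics/top0.png

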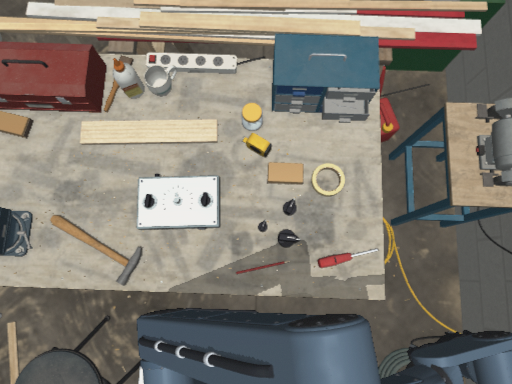

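The top view shows the controller at about (178,202) with the fasteners at (149,201) and (206,199). There are three knobs, at about (291,206), (263,226) and (288,238). I'll zoom in on both areas.

```bash
python3 - <<'E'
from h import *
import pickle
s=pickle.load(open('top0.pkl','rb'))
a=cv2.resize(s['frame'][165:235,130:230,::-1],None,fx=6,fy=6,interpolation=cv2.INTER_CUBIC)
b=cv2.resize(s['frame'][190:255,250:320,::-1],None,fx=8,fy=8,interpolation=cv2.INTER_CUBIC)
cv2.imwrite('pics/za.png',a);cv2.imwrite('pics/zb.png',b)
c=pickle.load(open('scene0.pkl','rb'))
cv2.imwrite('pics/zc.png',cv2.resize(c['frame'][165:265,120:310,::-1],None,fx=4,fy=4,interpolation=cv2.INTER_CUBIC))
P=cloud(s)
for n,(u,v) in dict(k1=(291,206),k2=(263,226),k3=(288,238),fl=(149,201),fr=(206,199),panel=(190,190),ps=(165,215)).items():
    print(n,P[v,u].round(4)); 
for n,(u,v) in dict(k1=(291,206),k2=(263,226),k3=(288,238)).items():
    r=P[v-14:v+15,u-14:u+15].reshape(-1,3); r=r[r[:,2]>.008]; print(n,len(r),np.nanmax(r[:,2]),r.min(0),r.max(0))
E
```

```text
k1 [ 0.5589 -0.2665  0.051 ]
k2 [ 0.4975 -0.1841  0.0323]
k3 [ 0.4611 -0.2581  0.0671]
fl [0.5557 0.1576 0.0739]
fr [ 0.5674 -0.0117  0.075 ]
panel [0.5976 0.0419 0.0509]
ps [0.5189 0.1127 0.0474]
k1 162 0.056615874913583886 [ 0.53798623 -0.2844665   0.01186408] [ 0.58699035 -0.24416993  0.05661587]
k2 80 0.040000257028137476 [ 0.48342526 -0.19662823  0.00933509] [ 0.51812574 -0.16896032  0.04000026]
k3 282 0.06997799806588612 [ 0.43754196 -0.2979195   0.00857978] [ 0.48899037 -0.23063147  0.069978  ]
```

View pics/za.png

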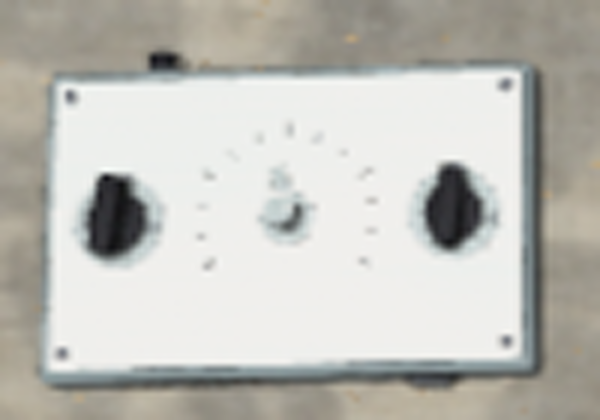

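View pics/zb.png

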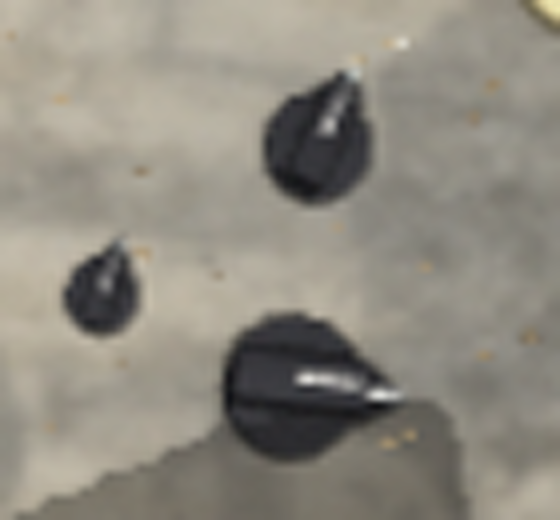

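View pics/zc.png

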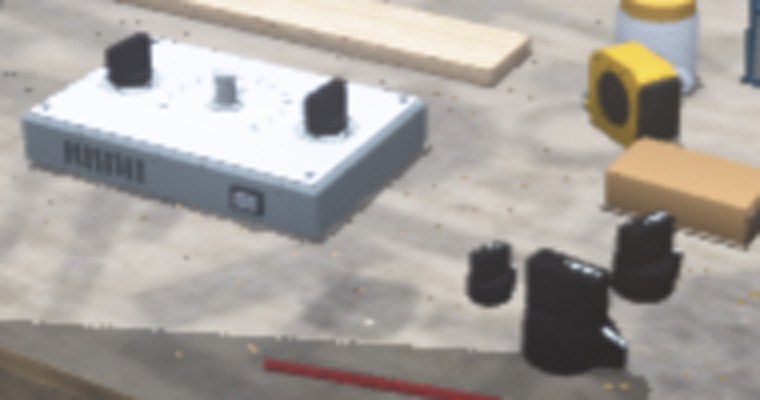

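The target knob is the middle-sized one at (291,206), with a skirt of about 41 mm. In the panel zoom, a light tab sits above the spindle at about (280,175), so the spindle's +x is roughly world +x. Next I'll measure accurately.

```bash
python3 - <<'E'
from h import *
import pickle
S=[snapshot('top') for _ in range(8)]
s=S[0]; I=np.mean([x['frame'].astype(float) for x in S],0); pickle.dump((s,I),open('topavg.pkl','wb'))
print('noise',np.std([x['frame'].astype(float) for x in S],0).mean())
C=[snapshot('scene') for _ in range(4)]; pickle.dump((C[0],np.mean([x['frame'].astype(float) for x in C],0)),open('scavg.pkl','wb'))
g=I.min(-1); roi=np.zeros(g.shape,np.uint8); roi[165:235,130:230]=1
m=((g>190)*roi).astype(np.uint8); m=cv2.morphologyEx(m,cv2.MORPH_CLOSE,np.ones((9,9)))
c=max(cv2.findContours(m,0,cv2.CHAIN_APPROX_NONE)[0],key=cv2.contourArea)
W=np.array([ray(s,u,v,.045)[:2] for u,v in c[:,0]])
r=cv2.minAreaRect((W*1000).astype(np.float32)); print('panel rect mm',r)
# rectified patch of panel plane
cx,cy=np.array(r[0])/1000
n=6 # px per 1 mm? 
def rect(x0,y0,half,z,k,img):
    pts=np.array([[x0+half,y0+half,z],[x0+half,y0-half,z],[x0-half,y0-half,z],[x0-half,y0+half,z]])
    q=proj(s,pts).astype(np.float32); N=int(2*half*1000*k)
    H=cv2.getPerspectiveTransform(q,np.array([[0,0],[N,0],[N,N],[0,N]],np.float32))
    return cv2.warpPerspective(img,H,(N,N),flags=cv2.INTER_CUBIC)
J=np.clip(I,0,255).astype(np.uint8)[...,::-1]
A=rect(cx,cy,.04,.047,7,J); A=np.clip((A.astype(float)-100)*1.64,0,255).astype(np.uint8)
cv2.imwrite('pics/sp.png',A)
Q=cloud(s)
print('heights panel',np.nanmedian(Q[185:195,185:195,2]), 'bench',np.nanmedian(Q[190:220,235:255,2]))
E
```

```text
noise 0.6516711995513007
panel rect mm ((563.0784301757812, 80.05514526367188), (147.9279022216797, 238.12332153320312), 3.5166306495666504)
heights panel 0.04674169579423648 bench 0.0008672044753155195
```

View pics/sp.png

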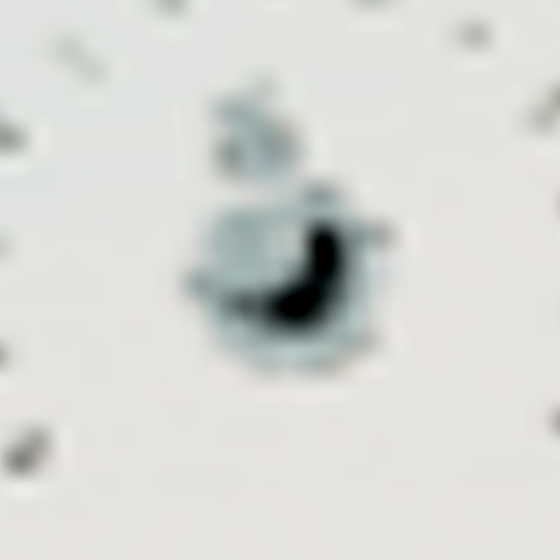

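The rectified patch (7 px/mm, x up, y left) shows the tab rising from the washer centre at about (285,280) to about (250,95). That puts the spindle's +x roughly 0.17 rad CCW of world x. I'll refine this and measure the bars and the knob.

```bash
python3 - <<'E'
from h import *
import pickle
s,I=pickle.load(open('topavg.pkl','rb')); c,K=pickle.load(open('scavg.pkl','rb'))
g=I.mean(-1)
def dark(u0,v0,r,z,th,lo=None):
    sub=g[v0-r:v0+r,u0-r:u0+r]; m=(sub<th).astype(np.uint8)
    n,l,st,ce=cv2.connectedComponentsWithStats(m); k=1+np.argmax(st[1:,4]); 
    vv,uu=np.where(l==k); return np.array([ray(s,u+u0-r,v+v0-r,z)[:2] for u,v in zip(uu,vv)])
# fasteners & knob upsampled views
def pic(src,im,u,v,h,k,name,lo=0,hi=255):
    p=im[v-h:v+h,u-h:u+h,::-1]; p=np.clip((p-lo)*255/(hi-lo),0,255).astype(np.uint8)
    return cv2.resize(p,None,fx=k,fy=k,interpolation=cv2.INTER_NEAREST)
rows=np.hstack([pic(s,I,149,201,12,11,'',0,150),pic(s,I,206,199,12,11,'',0,150),pic(s,I,291,206,12,11,'',0,150)])
rows2=np.hstack([pic(c,K,176,187,12,11,'',100,255),pic(s,I,177,199,12,11,'',130,255),pic(c,K,151,181,12,11,'')])
cv2.imwrite('pics/nat.png',np.vstack([rows,rows2]))
for n,(u,v) in dict(fl=(149,201),fr=(206,199)).items():
    for z in(.07,):
        W=dark(u,v,13,z,110); r=cv2.minAreaRect((W*1000).astype(np.float32)); print(n,len(W),W.mean(0),r)
W=dark(291,206,13,.02,75); print('k',len(W),W.mean(0))
E
```

```text
fl 100 [0.55680778 0.15967598] ((558.0391235351562, 158.80775451660156), (39.69963455200195, 23.874486923217773), 4.98712158203125)
fr 92 [ 0.56690811 -0.00783694] ((566.740966796875, -8.097742080688477), (39.5144157409668, 23.89955711364746), 3.3635354042053223)
k 133 [ 0.55831193 -0.2632548 ]
```

View pics/nat.png

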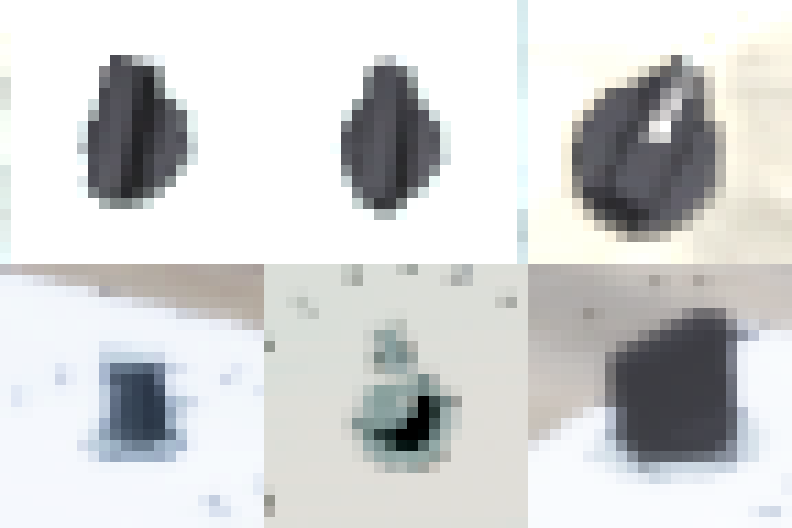

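```bash
python3 - <<'E'
from h import *
import pickle
s,I=pickle.load(open('topavg.pkl','rb')); c,K=pickle.load(open('scavg.pkl','rb'))
g=I.mean(-1); np.set_printoptions(linewidth=200,precision=4,suppress=True)
print(g[192:210,141:157].astype(int)); print(g[192:210,199:215].astype(int))
# predicted projections
Cn=np.array([.563,.080]); a=np.radians(3.5); ex=np.array([np.cos(a),np.sin(a)]); ey=np.array([-np.sin(a),np.cos(a)])
for t in(85,-85):
    p=Cn+ey*t/1000; print(t,p,'top',proj(s,[*p,.078]),'foot',proj(s,[*p,.053]),'scene top',proj(c,[*p,.078]))
print('spindle foot',proj(s,[*Cn,.047]),'tip',proj(s,[*Cn,.071]), 'scene foot',proj(c,[*Cn,.047]),proj(c,[*Cn,.071]))
M=R.from_quat(sense()['tool_rot']).as_matrix(); print(M)
E
```

```text
[[237 237 237 237 237 237 236 237 236 237 236 236 237 237 237 237]
 [236 236 236 236 235 230 226 226 228 228 229 233 236 236 236 237]
 [236 236 237 237 226 156  45  65 103 126 144 203 234 236 237 237]
 [237 237 237 236 214  78  46  47  37  34  92 159 210 230 235 237]
 [237 237 236 231 193  66  47  47  35  21  76 155 203 208 224 235]
 [237 236 232 215 166  42  49  48  31  21  60 136 192 203 210 227]
 [237 234 222 190 127  45  51  49  29  22  34  59 131 193 202 216]
 [237 230 208 175  95  45  51  47  24  23  37  51  61 139 202 198]
 [236 224 191 137  41  47  51  46  24  24  38  52  63 140 202 198]
 [234 219 190 132  42  49  51  43  22  29  44  53  48 129 197 201]
 [232 216 185 111  44  50  51  38  21  31  46  53  54 118 167 176]
 [229 203 195 145  48  52  53  34  21  37  53  53  68 132 171 181]
 [234 222 203 167  45  54  53  31  23  37  53  50 112 181 200 215]
 [237 231 196 136  48  55  51  27  23  37  56  85 155 204 197 215]
 [237 235 216 148  75  53  44  24  35  57  99 162 203 206 217 234]
 [238 238 233 209 156 101  76  74  95 127 163 201 205 217 231 238]
 [237 238 238 234 221 196 16
[... 1022 characters left out ...]
8 203 215 238 238 238]
 [237 229 215 195 152 106 106 147 199 209 215 221 228 238 238 238]
 [238 238 233 219 215 212 204 206 215 221 232 238 238 238 238 238]
 [238 238 238 238 236 233 232 230 235 237 237 237 237 238 237 238]
 [237 237 237 237 237 237 237 237 237 237 237 237 237 237 237 237]]
85 [0.5578 0.1648] top [[146.2632 199.9799]] foot [[148.4567 201.3771]] scene top [[151.4615 174.5065]]
-85 [ 0.5682 -0.0048] top [[203.5949 198.4767]] foot [[204.652  199.9031]] scene top [[200.5338 186.0674]]
spindle foot [[176.9415 200.9705]] tip [[175.3977 199.6291]] scene foot [[175.9552 189.7195]] [[175.5288 182.3255]]
[[ 0.339   0.      0.9408]
 [-0.9408 -0.0001  0.339 ]
 [ 0.0001 -1.     -0.    ]]
```

```bash
cat >> h.py <<'E'
def plan(x,y,z,yawx):
    """tool-frame shift (cm) and rotvec to reach pos with tool down, tool x at yaw"""
    st=sense(); M=R.from_quat(st['tool_rot']).as_matrix(); cyaw=np.arctan2(M[1,0],M[0,0])
    T=np.array([[np.cos(yawx),0,np.sin(yawx)],[np.sin(yawx),0,-np.cos(yawx)],[0,-1,0]])
    rv=R.from_matrix(M.T@T).as_rotvec(); sh=M.T@(np.array([x,y,z])-st['tcp_pos'])*100
    print('t',round(st['t'],2),'yaw',round(cyaw,3),'tcp',st['tcp_pos'].round(4),'q',st['q'].round(2),'gap',round(st['finger_gap'],3))
    print('F',st['force'].round(2),'T',st['ft_torque'].round(3),'turn',rv.round(3),'shift cm',sh.round(2))
E
python3 - <<'E'
from h import *
import pickle
s,I=pickle.load(open('topavg.pkl','rb'))
for n,a,b in (('fl',(147.1,195),(146.0,204)),('fr',(204.2,193),(203.5,203))):
    d=ray(s,*a,.078)-ray(s,*b,.078); print(n,np.arctan2(d[1],d[0]),(ray(s,*a,.078)+ray(s,*b,.078))/2)
plan(.568,-.005,.18,np.radians(88))
E
```

```text
fl -0.03013969541883581 [0.55931105 0.16412047 0.078     ]
fr -0.007648632911488975 [ 0.56968719 -0.0055103   0.078     ]Traceback (most recent call last):
  File "<stdin>", line 6, in <module>
  File "h.py", line 19, in plan
    rv=R.from_matrix(M.T@T).as_rotvec(); sh=M.T@(np.array([x,y,z])-st['tcp_pos'])*100
       ~~~~~~~~~~~~~^^^^^^^
  File "scipy/spatial/transform/_rotation.pyx", line 1143, in scipy.spatial.transform._rotation.Rotation.from_matrix
ValueError: Non-positive determinant (left-handed or null coordinate frame) in rotation matrix 0: [[-9.28391068e-01 -7.05857437e-05  3.71604655e-01]
 [-7.35719107e-05  9.99999997e-01  6.14157737e-06]
 [ 3.71604655e-01  2.16378789e-05  9.28391071e-01]].
```

```bash
sed -i 's/\[\[np.cos(yawx),0,np.sin(yawx)\],\[np.sin(yawx),0,-np.cos(yawx)\]/[[np.cos(yawx),0,-np.sin(yawx)],[np.sin(yawx),0,np.cos(yawx)]/' h.py
python3 - <<'E'
from h import *
plan(.568,-.005,.17,np.pi/2)
E
```

```text
t 0.7 yaw -1.225 tcp [ 0.2119 -0.588   0.2504] q [-1.4   0.53  1.43 -0.    1.18 -0.18] gap 0.999
F [ 0.49  1.34 -0.65] T [ 0.002  0.021 -0.042] turn [ 0.    -2.796 -0.   ] shift cm [-42.77   8.03  53.27]
```

Request:
{"api": "step_arm", "payload": {"moves": [[0,-0.5,0,-8,0,10,-1],[0,-1.0,0,-14,1,18,-1],[0,-1.5,0,-21,2,27,-1],[0,-2.0,0,-28,3,36,-1],[0,-2.3,0,-35,5,45,-1],[0,-2.5,0,-40,7,50,-1],[0,-2.796,0,-42.77,8,53.27,-1],[0,-2.796,0,-42.77,8,53.27,-1],[0,-2.796,0,-42.77,8,53.27,-1],[0,-2.796,0,-42.77,8,53.27,-1],[0,-2.796,0,-42.77,8,53.27,-1],[0,-2.796,0,-42.77,8,53.27,-1]]}}

```text
t: 2.2
tcp_pos: [0.5697, -0.0009, 0.1697]
tool_rot: [-0.614, -0.351, 0.35, 0.614]
force: [0.3, -0.7, 0.7]
finger_gap: 0.998
```

```bash
python3 - <<'E'
from h import *
plan(.569,-.005,.077,np.pi/2)
s=snapshot('top'); save(s,'t1')
c=snapshot('scene'); save(c,'s1')
E
```

```text
t 2.2 yaw 1.037 tcp [ 0.5697 -0.0009  0.1697] q [-0.2   0.56  1.65  0.    0.93 -1.24] gap 0.998
F [ 0.28 -0.67  0.74] T [-0.024 -0.018 -0.044] turn [ 0.001 -0.534  0.001] shift cm [-0.39  9.27 -0.15]
```

Request:
{"api": "step_arm", "payload": {"moves": [[0,-0.18,0,-0.2,0,-0.1,-1],[0,-0.36,0,-0.39,0,-0.15,-1],[0,-0.534,0,-0.39,0,-0.15,-1],[0,-0.534,0,-0.39,4,-0.15,-1],[0,-0.534,0,-0.39,8,-0.15,-1],[0,-0.534,0,-0.39,9.2,-0.15,-1],[0,-0.534,0,-0.39,9.2,-0.15,-1]]}}

```text
t: 3.18
tcp_pos: [0.5675, -0.0083, 0.0779]
tool_rot: [-0.503, -0.497, 0.497, 0.503]
force: [0.2, 1.0, -0.0]
finger_gap: 1.001
```

```bash
python3 - <<'E'
from h import *
plan(.569,-.005,.077,np.pi/2)
s=snapshot('top'); c=snapshot('scene')
a=s['frame'][160:240,160:260]; b=c['frame'][140:220,150:250]
cv2.imwrite('pics/t2.png',cv2.resize(np.hstack([a,b])[...,::-1],None,fx=4,fy=4,interpolation=cv2.INTER_CUBIC))
E
```

```text
t 3.17 yaw 1.559 tcp [ 0.5675 -0.0083  0.0779] q [-0.21  0.7   1.71 -0.    0.73 -1.77] gap 1.001
F [ 0.15  0.99 -0.04] T [-0.008 -0.022  0.056] turn [-0.001 -0.012  0.   ] shift cm [ 0.34  0.09 -0.15]
```

View pics/t2.png

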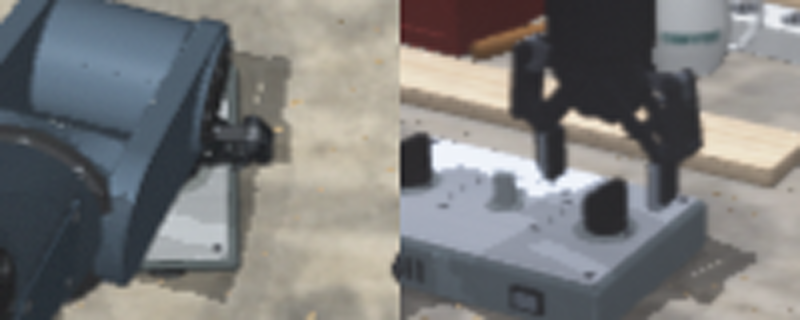

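The scene view shows the fingers straddling the right bar, with the fingertips at (550,175) and (660,205) and the bar midway at (605,195). I'll close on it.

Request:
{"api": "step_arm", "payload": {"moves": [[0,0,0,0.34,0.05,-0.1,-1],[0,0,0,0.34,0.05,-0.1,1],[0,0,0,0.34,0.05,-0.1,1],[0,0,0,0.34,0.05,-0.1,1],[0,0,0,0.34,0.05,-0.1,1],[0,0,0,0.34,0.05,-0.1,1],[0,0,0,0.34,0.05,-0.1,1]], "grip_force": 40}}

```text
t: 4.15
tcp_pos: [0.5699, -0.0075, 0.0791]
tool_rot: [0.504, 0.497, -0.498, -0.5]
force: [-1.7, -9.2, 3.4]
finger_gap: 0.126
```

```bash
python3 - <<'E'
from h import *
plan(.569,-.005,.077,np.pi/2)
E
```

```text
t 4.15 yaw 1.562 tcp [ 0.5699 -0.0075  0.0791] q [-0.21  0.7   1.7  -0.01  0.73 -1.76] gap 0.126
F [-1.72 -9.16  3.38] T [-1.363  0.256  0.11 ] turn [ 0.003 -0.009 -0.005] shift cm [0.25 0.21 0.1 ]
```

Request:
{"api": "step_arm", "payload": {"moves": [[0,0.15,0,0,0,0,1],[0,0.3,0,0,0,0,1],[0,0.45,0,0,0,0,1],[0,0.6,0,0,0,0,1],[0,0.75,0,0,0,0,1],[0,0.9,0,0,0,0,1],[0,0.9,0,0,0,0,1]], "grip_force": 60}}

```text
t: 5.03
tcp_pos: [0.5689, -0.0101, 0.0792]
tool_rot: [0.671, 0.229, -0.231, -0.666]
force: [-4.8, -9.3, 2.3]
finger_gap: 0.119
```

```bash
python3 - <<'E'
from h import *
plan(.569,-.008,.077,0.1)
E
```

```text
t 5.03 yaw 0.663 tcp [ 0.5689 -0.0101  0.0792] q [-0.21  0.7   1.7  -0.01  0.74 -0.86] gap 0.119
F [-4.75 -9.28  2.25] T [-1.438  0.467 -0.006] turn [ 0.008  0.563 -0.003] shift cm [0.14 0.22 0.16]
```

Request:
{"api": "step_arm", "payload": {"moves": [[0,0.0,0,-0.2,0,-0.15,1],[0,0.15,0,-0.2,0,-0.15,1],[0,0.3,0,-0.2,0,-0.15,1],[0,0.3,0,-0.2,0,-0.15,1]]}}

```text
t: 5.52
tcp_pos: [0.5679, -0.011, 0.0792]
tool_rot: [0.697, 0.127, -0.128, -0.693]
force: [-0.3, 5.6, 1.0]
finger_gap: 0.12
```

```bash
python3 - <<'E'
from h import *
plan(.569,-.008,.077,0.1)
E
```

```text
t 5.53 yaw 0.363 tcp [ 0.5679 -0.011   0.0792] q [-0.21  0.7   1.71 -0.01  0.74 -0.57] gap 0.12
F [-0.32  5.57  1.  ] T [ 1.133 -0.139 -0.105] turn [ 0.006  0.263 -0.002] shift cm [0.21 0.22 0.24]
```

Request:
{"api": "step_arm", "payload": {"moves": [[0,0.1,0,0,0,0.05,1],[0,0.2,0,0,0,0.05,1],[0,0.2,0,0,0,0.05,1]]}}

```text
t: 5.9
tcp_pos: [0.5674, -0.011, 0.0792]
tool_rot: [0.707, 0.058, -0.059, -0.702]
force: [-2.7, -2.1, 1.2]
finger_gap: 0.124
```

```bash
python3 - <<'E'
from h import *
plan(.569,-.008,.077,0.1)
E
```

```text
t 5.9 yaw 0.166 tcp [ 0.5674 -0.011   0.0792] q [-0.21  0.7   1.71 -0.01  0.74 -0.37] gap 0.124
F [-2.71 -2.11  1.23] T [-0.208  0.166 -0.107] turn [ 0.006  0.066 -0.002] shift cm [0.21 0.22 0.27]
```

Request:
{"api": "step_arm", "payload": {"moves": [[0,0.1,0,0,0,0,1],[0,0.1,0,0,0,0,1]]}}

```text
t: 6.15
tcp_pos: [0.5671, -0.0111, 0.0793]
tool_rot: [0.709, 0.025, -0.027, -0.704]
force: [-1.3, -0.5, 1.3]
finger_gap: 0.122
```

```bash
python3 - <<'E'
from h import *
plan(.569,-.008,.077,0.1)
E
```

```text
t 6.15 yaw 0.074 tcp [ 0.5671 -0.0111  0.0793] q [-0.21  0.7   1.71 -0.01  0.74 -0.28] gap 0.122
F [-1.34 -0.45  1.32] T [-0.014  0.087  1.109] turn [ 0.008 -0.026 -0.003] shift cm [0.21 0.22 0.3 ]
```

Tz jumped to 1.1 N m at about 1.49 rad of turn, so the right fastener is at its stop. I'll release it, lift and go to the left one.

Request:
{"api": "step_arm", "payload": {"moves": [[0,0,0,0,0,0,-1],[0,0,0,0,0,0,-1],[0,0,0,0,-3,0,-1],[0,0,0,0,-6,0,-1],[0,-0.1,0,0,-6,0,-1]]}}

```text
t: 6.78
tcp_pos: [0.5693, -0.0111, 0.1417]
tool_rot: [0.708, 0.063, -0.061, -0.701]
force: [-0.9, 0.1, 0.3]
finger_gap: 1.0
```

```bash
python3 - <<'E'
from h import *
plan(.556,.159,.13,1.54)
E
```

```text
t 6.78 yaw 0.177 tcp [ 0.5693 -0.0111  0.1417] q [-0.21  0.6   1.67 -0.01  0.86 -0.38] gap 1.0
F [-0.87  0.07  0.28] T [-0.019  0.046  0.008] turn [ 0.009 -1.363 -0.004] shift cm [ 1.68  1.02 16.99]
```

Request:
{"api": "step_arm", "payload": {"moves": [[0.009,-0.18,0,0.5,0,4,-1],[0.009,-0.36,0,1,0,9,-1],[0.009,-0.54,0,1.5,0,14,-1],[0.009,-0.72,0,1.68,0,17,-1],[0.009,-0.9,0,1.68,0,17,-1],[0.009,-1.08,0,1.68,0,17,-1],[0.009,-1.26,0,1.68,0,17,-1],[0.009,-1.363,0,1.68,0,17,-1],[0.009,-1.363,-0.004,1.68,0,17,-1]]}}

```text
t: 7.9
tcp_pos: [0.5562, 0.1593, 0.1402]
tool_rot: [0.508, 0.492, -0.492, -0.508]
force: [-0.1, 0.2, 0.2]
finger_gap: 1.001
```

```bash
python3 - <<'E'
from h import *
plan(.556,.159,.078,1.54)
E
```

```text
t 7.9 yaw 1.538 tcp [0.5562 0.1593 0.1402] q [ 0.09  0.61  1.65  0.    0.88 -1.45] gap 1.001
F [-0.06  0.19  0.17] T [ 0.021  0.029 -0.038] turn [ 0.001 -0.002  0.   ] shift cm [-0.03  6.22  0.02]
```

Request:
{"api": "step_arm", "payload": {"moves": [[0,0,0,0,4,0,-1],[0,0,0,0,6.2,0,-1],[0,0,0,0,6.2,0,-0.3],[0,0,0,0,6.2,0,1],[0,0,0,0,6.2,0,1],[0,0,0,0,6.2,0,1],[0,0,0,0,6.2,0,1],[0,0,0,0,6.2,0,1]], "grip_force": 40}}

```text
t: 8.9
tcp_pos: [0.5568, 0.1614, 0.0795]
tool_rot: [-0.508, -0.493, 0.49, 0.509]
force: [-0.6, 7.1, 3.4]
finger_gap: 0.131
```

```bash
python3 - <<'E'
from h import *
plan(.556,.159,.078,1.54)
E
```

```text
t 8.9 yaw 1.537 tcp [0.5568 0.1614 0.0795] q [ 0.09  0.71  1.68  0.    0.75 -1.45] gap 0.131
F [-0.55  7.11  3.41] T [ 1.014  0.094 -0.029] turn [ 0.003 -0.004  0.003] shift cm [-0.24  0.15  0.08]
```

Request:
{"api": "step_arm", "payload": {"moves": [[0,0.0,0,0.15,0,0,1],[0,0.15,0,0.15,0,0,1],[0,0.3,0,0.15,0,0,1],[0,0.45,0,0.15,0,0,1],[0,0.6,0,0.15,0,0,1],[0,0.75,0,0.15,0,0,1],[0,0.9,0,0.15,0,0,1],[0,0.9,0,0.15,0,0,1]], "grip_force": 60}}

```text
t: 9.9
tcp_pos: [0.5564, 0.161, 0.0796]
tool_rot: [0.672, 0.222, -0.221, -0.672]
force: [-1.0, -6.7, 0.3]
finger_gap: 0.117
```

```bash
python3 - <<'E'
from h import *
plan(.556,.162,.078,.07)
E
```

```text
t 9.9 yaw 0.637 tcp [0.5564 0.161  0.0796] q [ 0.09  0.71  1.68  0.    0.75 -0.55] gap 0.117
F [-0.98 -6.7   0.34] T [-1.183  0.185 -0.069] turn [0.    0.567 0.001] shift cm [0.03 0.16 0.11]
```

Request:
{"api": "step_arm", "payload": {"moves": [[0,0.15,0,0,0,0,1],[0,0.3,0,0,0,0,1],[0,0.45,0,0,0,0,1],[0,0.45,0,0,0,0,1]]}}

```text
t: 10.4
tcp_pos: [0.556, 0.1607, 0.0796]
tool_rot: [0.704, 0.067, -0.066, -0.704]
force: [-0.6, -0.7, -0.8]
finger_gap: 0.124
```

```bash
python3 - <<'E'
from h import *
plan(.556,.162,.078,.07)
E
```

```text
t 10.4 yaw 0.188 tcp [0.556  0.1607 0.0796] q [ 0.09  0.71  1.68 -0.    0.75 -0.1 ] gap 0.124
F [-0.57 -0.75 -0.76] T [-0.25   0.212 -0.022] turn [0.    0.118 0.   ] shift cm [0.03 0.16 0.13]
```

Request:
{"api": "step_arm", "payload": {"moves": [[0,0.1,0,0,0,0,1],[0,0.15,0,0,0,0,1],[0,0.15,0,0,0,0,1]]}}

```text
t: 10.78
tcp_pos: [0.5559, 0.1607, 0.0797]
tool_rot: [0.707, 0.017, -0.016, -0.706]
force: [-0.5, 1.0, -1.6]
finger_gap: 0.122
```

```bash
python3 - <<'E'
from h import *
plan(.556,.162,.078,.07)
E
```

```text
t 10.78 yaw 0.047 tcp [0.5559 0.1607 0.0797] q [ 0.09  0.71  1.68 -0.    0.75  0.04] gap 0.122
F [-0.45  1.04 -1.6 ] T [0.18  0.091 1.55 ] turn [ 0.002 -0.023  0.001] shift cm [0.01 0.17 0.13]
```

Tz reached 1.55 N m, so the left fastener is at its stop too. I'll release it and measure the knob closely from the first averaged image.

Request:
{"api": "step_arm", "payload": {"moves": [[0,0,0,0,0,0,-1],[0,0,0,0,0,0,-1],[0,0,0,0,-3,0,-1],[0,0,0,0,-7,0,-1],[0,0,0,0,-9,0,-1]]}}

```text
t: 11.4
tcp_pos: [0.5569, 0.1611, 0.172]
tool_rot: [0.707, 0.017, -0.014, -0.707]
force: [0.5, 1.3, -0.2]
finger_gap: 0.995
```

```bash
python3 - <<'E'
from h import *
import pickle
s,I=pickle.load(open('topavg.pkl','rb')); c,K=pickle.load(open('scavg.pkl','rb'))
g=I.mean(-1); np.set_printoptions(linewidth=200,precision=4,suppress=True)
print(g[196:218,280:300].astype(int))
# dark mask outline circle fit: use points with z assumption by side
p=I[194:218,279:303,::-1]; p=np.clip((p-20)*255/90,0,255).astype(np.uint8)
q=K[200:245,265:300,::-1]; q=np.clip((q-10)*255/120,0,255).astype(np.uint8)
a=cv2.resize(p,(480,480),interpolation=cv2.INTER_CUBIC); b=cv2.resize(q,(373,480),interpolation=cv2.INTER_CUBIC[0] if 0 else cv2.INTER_CUBIC)
cv2.imwrite('pics/kn.png',np.hstack([a,b[:,:319]]))
plan(.5,-.1,.15,1.3)
E
```

```text
[[169 170 167 168 169 169 169 168 168 168 167 167 168 170 170 167 171 170 166 161]
 [164 165 163 164 165 164 164 165 166 167 166 166 168 177 176 157 167 162 155 149]
 [156 157 156 156 157 157 156 157 160 161 163 161 154 166 181 162 160 153 145 139]
 [157 156 156 154 153 152 152 153 155 154 150 129  67 126 177 154 154 143 135 133]
 [163 161 160 157 153 151 151 151 144 127  85  58  64  91 103 136 153 143 138 139]
 [169 169 168 164 158 152 143 135 103  60  38  53  79  85  69 120 148 140 136 136]
 [169 169 168 165 158 128  62  52  51  37  41  82 109  86  69 113 145 138 133 130]
 [167 166 164 161 134  68  55  54  48  39  53 103 124  51  55 105 147 142 137 133]
 [169 167 161 138  79  55  54  54  47  43  91 121  87  51  56 105 144 145 139 135]
 [170 166 150  95  52  55  54  48  39  54 135 168  53  48  46  69 114 146 141 135]
 [170 166 145  78  56  55  50  39  43  74 118 124  51  47  55  59 103 143 139 136]
 [168 165 138  52  56  56  49  39  50  54  55  55  48  44  55  55  99 143 140 137]
 [166 165 137  50  57  55  48  44  55  55  56  51  44  49  56  58 103 145 141 138]
 [163 164 138  60  58
[... 227 characters left out ...]

 [153 150 149 129  62  33  26  27  38  46  48  51  58  61  76 107 131 134 132 129]
 [151 149 151 143 109  57  38  29  25  32  46  56  58  76 111 135 134 132 129 127]
 [150 150 151 151 143 114  76  52  34  49  61  61  83 112 135 138 136 131 128 128]
 [151 151 151 151 151 150 140 111  85  91  99 116 142 143 136 134 134 133 132 131]
 [152 152 152 151 150 149 149 150 152 152 152 151 148 143 136 134 133 132 133 133]
 [150 150 150 150 149 148 150 153 155 156 155 153 149 145 138 135 133 131 134 135]]
t 11.4 yaw 0.045 tcp [0.5569 0.1611 0.172 ] q [ 0.09  0.57  1.62 -0.    0.95  0.04] gap 0.995
F [ 0.49  1.25 -0.16] T [ 0.    -0.01   0.013] turn [ 0.003 -1.255  0.003] shift cm [ -6.87   2.18 -25.82]
```

View pics/kn.png

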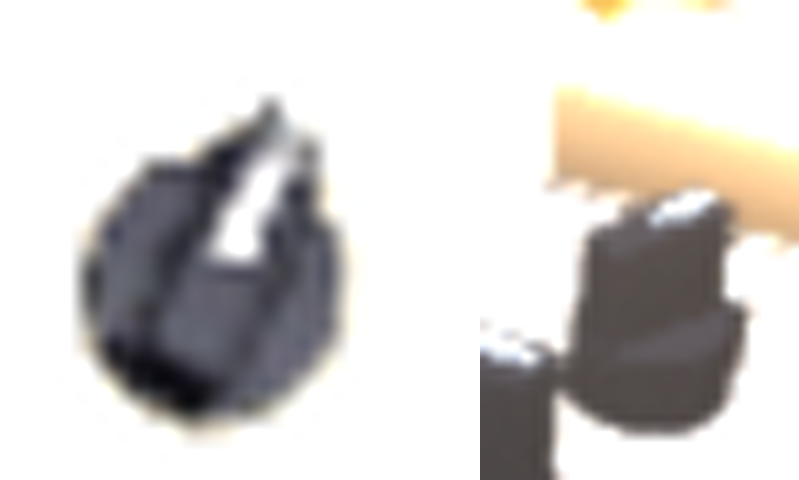

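```bash
python3 - <<'E'
from h import *
import pickle
s,I=pickle.load(open('topavg.pkl','rb'))
print(ray(s,289.4,207.1,.022), 'tip',ray(s,292.4,199,.01))
for a,b in (((290,201),(285.7,210)),((293,206),(291,211))):
    d=ray(s,*a,.05)-ray(s,*b,.05); print(np.arctan2(d[1],d[0]))
k=ray(s,289.4,207.1,.022); print(proj(s,[*k[:2],.05]))
for u,v in ((177,201),): print('spindle foot cam',ray(s,u,v,.047))
plan(.559,-.266,.172,np.pi/2-.40)
E
```

```text
[ 0.55988005 -0.26388852  0.022     ] tip [ 0.58772049 -0.27372052  0.01      ]
-0.4196954409053904
-0.35803161067860845
[[290.11974749 205.69245206]]
spindle foot cam [0.56291529 0.07981545 0.047     ]
t 11.4 yaw 0.045 tcp [0.5569 0.1611 0.172 ] q [ 0.09  0.57  1.62 -0.    0.95  0.04] gap 0.995
F [ 0.49  1.25 -0.16] T [ 0.    -0.01   0.013] turn [ 0.003 -1.126  0.004] shift cm [-1.710e+00  1.000e-02 -4.267e+01]
```

Request:
{"api": "step_arm", "payload": {"moves": [[0,-0.18,0,-0.3,0,-5,-1],[0,-0.36,0,-0.5,0,-11,-1],[0,-0.54,0,-0.8,0,-17,-1],[0,-0.72,0,-1.0,0,-23,-1],[0,-0.9,0,-1.2,0,-29,-1],[0,-1.08,0,-1.4,0,-35,-1],[0.003,-1.13,0.004,-1.6,0,-40,-1],[0.003,-1.13,0.004,-1.7,0,-42.8,-1],[0.003,-1.13,0.004,-1.7,0,-42.8,-1],[0.003,-1.13,0.004,-1.7,0,-42.8,-1]]}}

```text
t: 12.65
tcp_pos: [0.5588, -0.2661, 0.1719]
tool_rot: [-0.588, -0.392, 0.392, 0.589]
force: [-0.5, -1.1, -0.7]
finger_gap: 1.001
```

```bash
python3 - <<'E'
from h import *
plan(.559,-.267,.046,np.pi/2-.39)
s=snapshot('top'); c=snapshot('scene')
a=s['frame'][160:260,110:210]; b=c['frame'][160:260,210:310]
cv2.imwrite('pics/t3.png',cv2.resize(np.hstack([a,b])[...,::-1],None,fx=4,fy=4,interpolation=cv2.INTER_CUBIC))
E
```

```text
t 12.65 yaw 1.175 tcp [ 0.5588 -0.2661  0.1719] q [-0.63  0.61  1.52  0.    1.01 -1.8 ] gap 1.001
F [-0.5  -1.08 -0.71] T [ 0.055  0.025 -0.012] turn [-0.002 -0.006  0.001] shift cm [-0.09 12.59 -0.08]
```

View pics/t3.png

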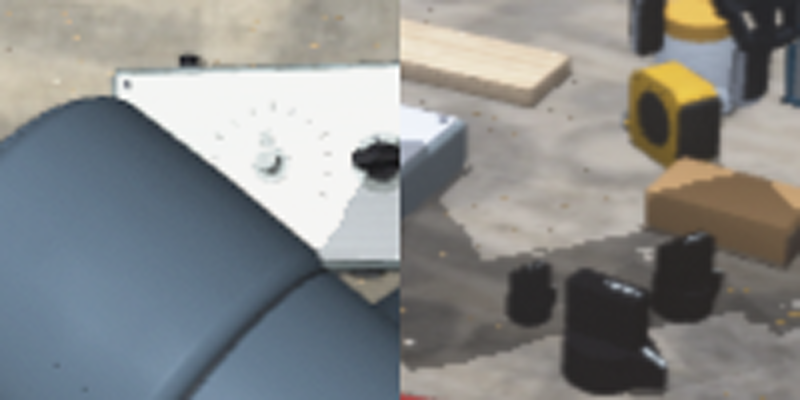

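The left half shows the right fastener bar now lying along y at about (378,160), so it is locked. I'll descend onto the knob and grip it.

Request:
{"api": "step_arm", "payload": {"moves": [[0,0,0,-0.09,5,-0.08,-1],[0,0,0,-0.09,10,-0.08,-1],[0,0,0,-0.09,12.5,-0.08,-1],[0,0,0,-0.09,12.5,-0.08,-1],[0,0,0,-0.09,12.5,-0.08,0.3]], "grip_force": 25}}

```text
t: 13.38
tcp_pos: [0.5602, -0.2661, 0.0482]
tool_rot: [0.588, 0.393, -0.393, -0.588]
force: [0.1, 0.9, -0.5]
finger_gap: 0.814
```

```bash
python3 - <<'E'
from h import *
plan(.559,-.267,.046,np.pi/2-.39)
c=snapshot('scene')
b=c['frame'][170:270,210:310]
cv2.imwrite('pics/t4.png',cv2.resize(b[...,::-1],None,fx=5,fy=5,interpolation=cv2.INTER_CUBIC))
E
```

```text
t 13.38 yaw 1.177 tcp [ 0.5602 -0.2661  0.0482] q [-0.62  0.79  1.58  0.    0.77 -1.8 ] gap 0.814
F [ 0.07  0.87 -0.51] T [-0.002 -0.005 -0.024] turn [ 0.    -0.003  0.   ] shift cm [-0.13  0.22  0.08]
```

View pics/t4.png

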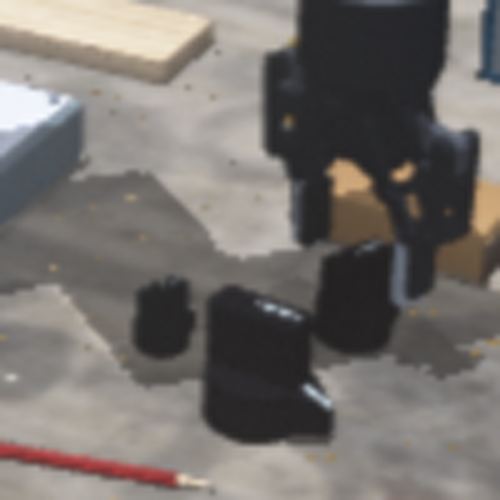

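The knob's bar, at about (355,275), lies between the fingers at (312,235) and (415,290). I'll close.

Request:
{"api": "step_arm", "payload": {"moves": [[0,0,0,0,0.1,0.0,1],[0,0,0,0,0.1,0.0,1],[0,0,0,0,0.1,0,1],[0,0,0,0,0.1,0,1],[0,0,0,0,0.1,0,1],[0,0,0,0,0.1,0,1]], "grip_force": 30}}

```text
t: 14.18
tcp_pos: [0.5609, -0.2668, 0.0485]
tool_rot: [0.589, 0.393, -0.392, -0.587]
force: [0.2, 0.5, 5.6]
finger_gap: 0.18
```

```bash
python3 - <<'E'
from h import *
plan(.559,-.267,.046,np.pi/2-.39)
E
```

```text
t 14.18 yaw 1.177 tcp [ 0.5609 -0.2668  0.0485] q [-0.62  0.79  1.58  0.    0.77 -1.8 ] gap 0.18
F [0.15 0.55 5.56] T [ 0.161 -0.02  -0.06 ] turn [ 0.003 -0.004 -0.   ] shift cm [-0.09  0.25  0.17]
```

Request:
{"api": "step_arm", "payload": {"moves": [[0,0,0,0,0,0,1],[0,0,0,0,-4,0,1],[0,0,0,0,-9,0,1],[0,0,0,0,-13,0,1],[0,0,0,0,-13,0,1]], "grip_force": 60}}

```text
t: 14.8
tcp_pos: [0.5623, -0.2679, 0.1817]
tool_rot: [0.591, 0.394, -0.391, -0.585]
force: [0.4, 0.1, -1.5]
finger_gap: 0.173
```

```bash
python3 - <<'E'
from h import *
import pickle
s,I=pickle.load(open('topavg.pkl','rb')); c,K=pickle.load(open('scavg.pkl','rb'))
g=I.mean(-1); np.set_printoptions(linewidth=200,precision=4,suppress=True)
print(g[189:208,170:186].astype(int))
for r0,r1 in((191,197),(191,194),(194,197)):
  w=np.clip(225-g[r0:r1,173:182],0,None); v,u=np.mgrid[r0:r1,173:182]
  u0,v0=(w*u).sum()/w.sum(),(w*v).sum()/w.sum(); p=ray(s,u0,v0,.047)
  for C in ((.5631,.0801),(.5645,.0793)): print(u0,v0,p[:2],np.arctan2(p[1]-C[1],p[0]-C[0]),np.hypot(p[1]-C[1],p[0]-C[0]))
print(K.mean(-1)[178:200,166:188].astype(int))
plan(.5615,.075,.15,np.pi/2+.17)
c=snapshot('scene'); b=c['frame'][100:250,200:350]
cv2.imwrite('pics/t5.png',cv2.resize(b[...,::-1],None,fx=4,fy=4,interpolation=cv2.INTER_CUBIC))
E
```

```text
[[237 237 237 237 237 237 237 237 237 237 237 237 237 237 237 237]
 [237 237 237 237 237 237 237 237 237 237 237 237 237 237 237 237]
 [237 237 237 237 237 237 236 235 237 237 237 237 237 237 237 237]
 [237 237 237 237 236 233 227 222 237 237 237 237 237 237 237 237]
 [237 237 237 237 230 208 206 221 235 237 237 237 238 238 238 238]
 [237 237 237 237 232 215 203 199 216 238 238 238 238 238 237 238]
 [237 237 237 237 226 192 204 194 208 237 237 237 237 237 237 237]
 [237 237 237 237 230 211 212 211 220 233 235 238 238 238 238 238]
 [237 237 237 237 235 232 227 222 214 194 215 237 238 238 238 238]
 [237 237 237 235 222 205 205 208 205 192 207 225 234 238 238 238]
 [237 238 237 231 212 203 203 214 197 104 164 193 207 238 238 238]
 [238 238 235 224 212 204 205 208 178  87 152 212 228 238 238 238]
 [238 238 229 198 199 200 197 179 127 107 167 213 229 238 238 238]
 [238 238 234 220 190 157 146  98  90 130 186 219 235 238 238 238]
 [237 238 238 231 209 197 167 138 135 175 208 223 238 238 238 238]
 [238 238 238 235 222 211 207 209 206 208 204 217 238 238 238 238]
 [238 238 238 238 237 228 21
[... 2236 characters left out ...]
1 251 251 252 252 252 252 251 251 252 251 245]
 [251 251 251 251 251 251 251 251 251 251 251 251 251 251 251 251 251 250 251 251 250 243]
 [251 251 251 251 251 251 251 251 251 251 251 251 251 251 251 251 243 227 246 251 251 250]
 [251 251 251 251 251 251 251 251 251 251 251 251 251 251 251 250 249 238 239 249 251 251]
 [251 251 251 251 251 251 251 251 251 251 251 251 251 251 251 251 250 250 249 250 250 250]
 [251 251 251 251 251 251 251 251 251 251 251 251 251 251 251 251 251 251 250 250 250 250]]
t 14.8 yaw 1.177 tcp [ 0.5623 -0.2679  0.1817] q [-0.62  0.6   1.51  0.    1.02 -1.8 ] gap 0.173
F [ 0.41  0.06 -1.51] T [0.001 0.013 0.006] turn [ 0.009 -0.564 -0.005] shift cm [31.64  2.98 13.26]
```

View pics/t5.png

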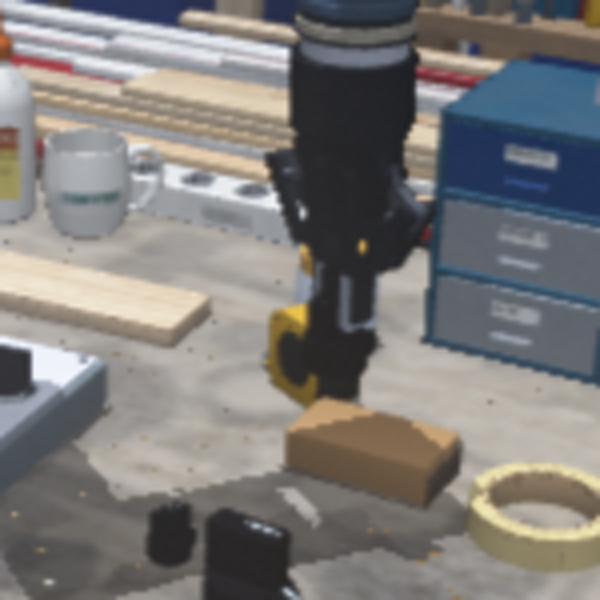

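The knob is in the grip at about (340,350). The tab centroid gives a spindle angle of about 0.19 rad. I'll move to hover over the spindle.

Request:
{"api": "step_arm", "payload": {"moves": [[0.009,-0.1,0,5,0,2,1],[0.009,-0.25,0,10,0,4,1],[0.009,-0.4,0,15,0,6,1],[0.009,-0.5,0,20,0,8.5,1],[0.009,-0.584,0,25,0,10.5,1],[0.009,-0.584,-0.005,29,0,12,1],[0.009,-0.584,-0.005,31.6,2,13.3,1],[0.009,-0.584,-0.005,31.6,3,13.3,1],[0.009,-0.584,-0.005,31.6,3,13.3,1]]}}

```text
t: 15.98
tcp_pos: [0.5581, 0.0753, 0.1464]
tool_rot: [-0.447, -0.544, 0.546, 0.453]
force: [0.1, -0.2, -0.1]
finger_gap: 0.173
```

```bash
python3 - <<'E'
from h import *
import pickle
plan(.5615,.075,.15,np.pi/2+.19)
c=snapshot('scene');s=snapshot('top'); pickle.dump((s,c),open('hov.pkl','wb'))
b=c['frame'][130:220,120:220];a=s['frame'][150:240,120:220]
cv2.imwrite('pics/t6.png',cv2.resize(np.hstack([a,b])[...,::-1],None,fx=4,fy=4,interpolation=cv2.INTER_CUBIC))
E
```

```text
t 15.97 yaw 1.761 tcp [0.5581 0.0753 0.1464] q [-0.07  0.59  1.68  0.    0.88 -1.83] gap 0.173
F [ 0.05 -0.25 -0.12] T [0.002 0.052 0.005] turn [-0.008  0.     0.004] shift cm [-0.1  -0.36 -0.33]
```

View pics/t6.png

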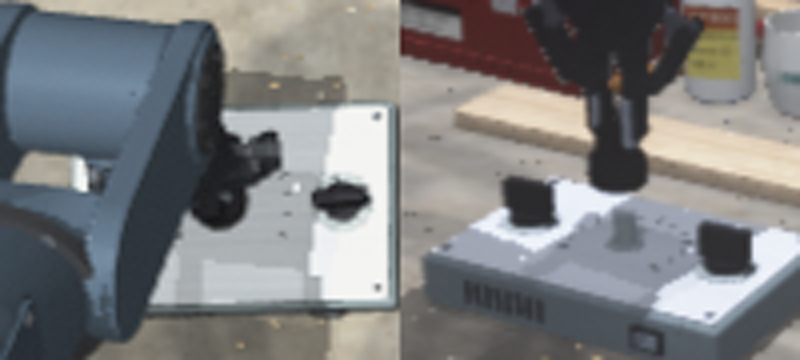

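The scene view shows the skirt at column 618 and the spindle at 625, so the knob is slightly off. I'll correct, lower to just above the tip and measure in both views.

Request:
{"api": "step_arm", "payload": {"moves": [[-0.008,0,0.004,-0.1,0.5,-0.33,1],[-0.008,0,0.004,-0.1,1.8,-0.33,1],[-0.008,0,0.004,-0.1,1.8,-0.33,1]]}}

```text
t: 16.45
tcp_pos: [0.5619, 0.074, 0.1288]
tool_rot: [0.451, 0.545, -0.544, -0.451]
force: [-0.6, 0.3, -0.3]
finger_gap: 0.171
```

```bash
python3 - <<'E'
from h import *
import pickle
plan(.5615,.075,.15,np.pi/2+.19)
c=snapshot('scene');s=snapshot('top'); pickle.dump((s,c),open('hov.pkl','wb'))
np.set_printoptions(linewidth=220)
print(c['frame'].mean(-1)[160:198,162:192].astype(int))
b=c['frame'][160:205,150:200];a=s['frame'][178:223,150:200]
cv2.imwrite('pics/t7.png',cv2.resize(np.clip(np.hstack([a,b])[...,::-1].astype(float)*1.5,0,255).astype(np.uint8),None,fx=8,fy=8,interpolation=cv2.INTER_NEAREST))
st=sense(); p=st['tcp_pos']; 
print('pred skirt bottom at tcp: scene',proj(c,[p[0],p[1],p[2]-.0485]),'top skirt-top',proj(s,[p[0],p[1],p[2]-.0265]))
print('spindle tip arm-est: scene',proj(c,[.5615,.075,.071]),'cam-est',proj(c,[.563,.0798,.071]))
E
```

```text
t 16.45 yaw 1.759 tcp [0.5619 0.074  0.1288] q [-0.07  0.62  1.69  0.    0.84 -1.83] gap 0.171
F [-0.57  0.31 -0.35] T [-0.023  0.006  0.012] turn [ 0.001 -0.002  0.   ] shift cm [ 0.11 -2.12  0.02]
[[207 206 206 ... 197 192 187]
 [211 211 211 ... 206 205 204]
 [214 214 216 ... 210 209 208]
 ...
 [161 156 152 ... 150 151 152]
 [169 168 167 ... 150 149 149]
 [170 168 169 ... 150 150 150]]
pred skirt bottom at tcp: scene [[176.88054152 179.65423421]] top skirt-top [[175.22142899 197.93944815]]
spindle tip arm-est: scene [[176.59173689 182.89406557]] cam-est [[175.58393813 182.34069371]]
```

View pics/t7.png

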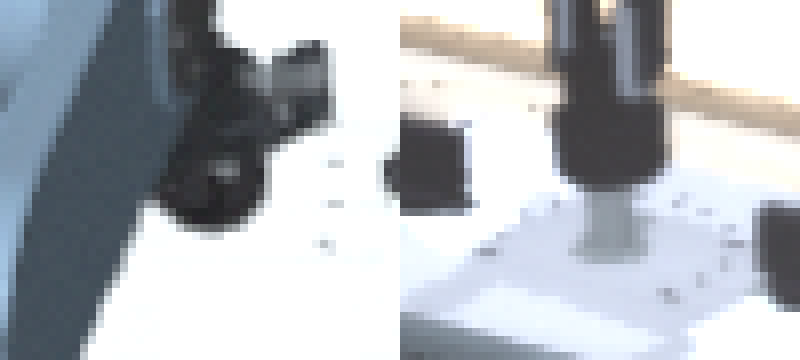

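The top view shows the skirt centred about 1 px low and right of the spindle tip, and the scene view shows the two within about 0.3 px. Combining these with the fastener axes gives a correction of about +2.5 mm in x and +1.3 mm in y. I'll lower gently and read the force.

Request:
{"api": "step_arm", "payload": {"moves": [[0,0,0,0.08,0,-0.27,1],[0,0,0,0.08,0.5,-0.27,1],[0,0,0,0.08,0.9,-0.27,1],[0,0,0,0.08,1.2,-0.27,1],[0,0,0,0.08,1.2,-0.27,1]]}}

```text
t: 17.18
tcp_pos: [0.565, 0.0757, 0.1173]
tool_rot: [0.451, 0.546, -0.544, -0.45]
force: [0.5, -0.3, -1.0]
finger_gap: 0.169
```

```bash
python3 - <<'E'
from h import *
plan(.5644,.0753,.12,np.pi/2+.19)
E
```

```text
t 17.18 yaw 1.759 tcp [0.565  0.0757 0.1173] q [-0.06  0.64  1.68  0.    0.82 -1.82] gap 0.169
F [ 0.48 -0.28 -1.  ] T [0.142 0.054 0.001] turn [ 0.002 -0.002  0.   ] shift cm [-0.02 -0.27  0.06]
```

Request:
{"api": "step_arm", "payload": {"moves": [[0,0,0,0,0.2,0,1],[0,0,0,0,0.4,0,1],[0,0,0,0,0.4,0,1]]}}

```text
t: 17.55
tcp_pos: [0.5651, 0.0762, 0.1133]
tool_rot: [0.451, 0.546, -0.544, -0.451]
force: [-0.4, 3.8, 0.1]
finger_gap: 0.169
```

```bash
python3 - <<'E'
from h import *
import pickle
plan(.5644,.0753,.12,np.pi/2+.19)
c=snapshot('scene');s=snapshot('top'); pickle.dump((s,c),open('hov2.pkl','wb'))
b=c['frame'][160:205,150:200];a=s['frame'][178:223,150:200]
cv2.imwrite('pics/t8.png',cv2.resize(np.clip(np.hstack([a,b])[...,::-1].astype(float)*1.5,0,255).astype(np.uint8),None,fx=8,fy=8,interpolation=cv2.INTER_NEAREST))
E
```

```text
t 17.55 yaw 1.759 tcp [0.5651 0.0762 0.1133] q [-0.06  0.65  1.69  0.    0.81 -1.82] gap 0.169
F [-0.38  3.78  0.11] T [ 0.701 -0.013 -0.026] turn [ 0.003 -0.002  0.001] shift cm [-0.08 -0.67  0.08]
```

View pics/t8.png

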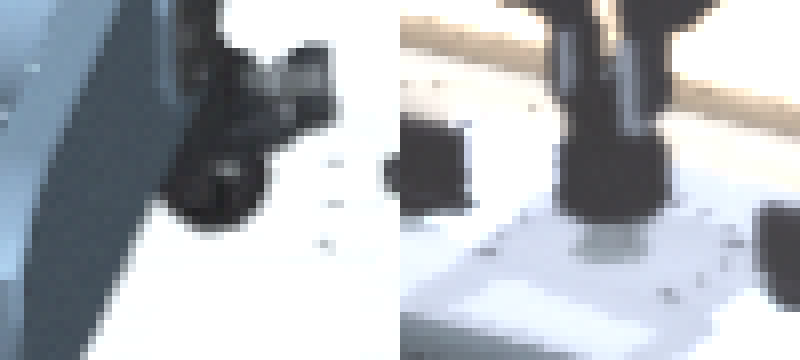

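There is a sideways force of +3.8 N in y and almost none vertically, so the spindle tip is inside the bore. I'll ease 1 mm toward +y and go on down.

Request:
{"api": "step_arm", "payload": {"moves": [[0,0,0,0.1,0.1,0,1],[0,0,0,0.1,0.4,0,1],[0,0,0,0.1,0.7,0,1],[0,0,0,0.1,0.7,0,1]]}}

```text
t: 18.15
tcp_pos: [0.5646, 0.0769, 0.1058]
tool_rot: [0.451, 0.545, -0.544, -0.451]
force: [-0.0, -0.5, -0.9]
finger_gap: 0.174
```

```bash
python3 - <<'E'
from h import *
plan(.5644,.0753,.12,np.pi/2+.19)
E
```

```text
t 18.15 yaw 1.759 tcp [0.5646 0.0769 0.1058] q [-0.06  0.66  1.69  0.    0.79 -1.82] gap 0.174
F [-0.03 -0.53 -0.88] T [-0.011  0.061 -0.02 ] turn [ 0.002 -0.002  0.001] shift cm [-0.15 -1.42  0.05]
```

Request:
{"api": "step_arm", "payload": {"moves": [[0,0,0,0,0.3,0,1],[0,0,0,0,0.5,0,1],[0,0,0,0,0.5,0,1],[0,0,0,0,0.5,0,1]]}}

```text
t: 18.65
tcp_pos: [0.5646, 0.0768, 0.1012]
tool_rot: [0.451, 0.545, -0.544, -0.451]
force: [-1.3, -1.6, 2.2]
finger_gap: 0.171
```

```bash
python3 - <<'E'
from h import *
plan(.5644,.0753,.12,np.pi/2+.19)
E
```

```text
t 18.65 yaw 1.759 tcp [0.5646 0.0768 0.1012] q [-0.06  0.67  1.69  0.    0.78 -1.82] gap 0.171
F [-1.29 -1.56  2.17] T [-0.106  0.214  0.002] turn [ 0.002 -0.002  0.001] shift cm [-0.14 -1.89  0.05]
```

Request:
{"api": "step_arm", "payload": {"moves": [[0,0,0,0,0.3,0,1],[0,0,0,0,0.6,0,1],[0,0,0,0,0.6,0,1],[0,0,0,0,0.6,0,1]]}}

```text
t: 19.15
tcp_pos: [0.5647, 0.0768, 0.0964]
tool_rot: [0.451, 0.546, -0.544, -0.45]
force: [-2.0, -0.6, 11.9]
finger_gap: 0.171
```

```bash
python3 - <<'E'
from h import *
plan(.5644,.0753,.12,np.pi/2+.19)
E
```

```text
t 19.15 yaw 1.759 tcp [0.5647 0.0768 0.0964] q [-0.06  0.67  1.7   0.    0.77 -1.82] gap 0.171
F [-1.97 -0.6  11.89] T [-0.121  0.548  0.052] turn [ 0.002 -0.002  0.   ] shift cm [-0.14 -2.36  0.05]
```

z is 0.0964 m (0.0965 predicted for fully in), at 12 N, above the 8 N spring force. I'll press a little harder for margin and check.

Request:
{"api": "step_arm", "payload": {"moves": [[0,0,0,0,0.25,0,1],[0,0,0,0,0.25,0,1],[0,0,0,0,0.25,0,1],[0,0,0,0,0.25,0,1]]}}

```text
t: 19.65
tcp_pos: [0.5648, 0.0768, 0.0964]
tool_rot: [0.451, 0.546, -0.544, -0.45]
force: [-5.1, -1.0, 19.7]
finger_gap: 0.173
```

```bash
python3 - <<'E'
from h import *
plan(.5644,.0753,.12,np.pi/2+.19)
c=snapshot('scene');s=snapshot('top')
b=c['frame'][150:210,130:220];a=s['frame'][170:230,135:225]
cv2.imwrite('pics/t9.png',cv2.resize(np.hstack([a,b])[...,::-1],None,fx=4.4,fy=4.4,interpolation=cv2.INTER_CUBIC))
E
```

```text
t 19.65 yaw 1.759 tcp [0.5648 0.0768 0.0964] q [-0.06  0.67  1.7   0.    0.77 -1.82] gap 0.173
F [-5.15 -1.04 19.67] T [-0.107  0.973 -0.025] turn [ 0.003 -0.001  0.   ] shift cm [-0.14 -2.36  0.06]
```

View pics/t9.png

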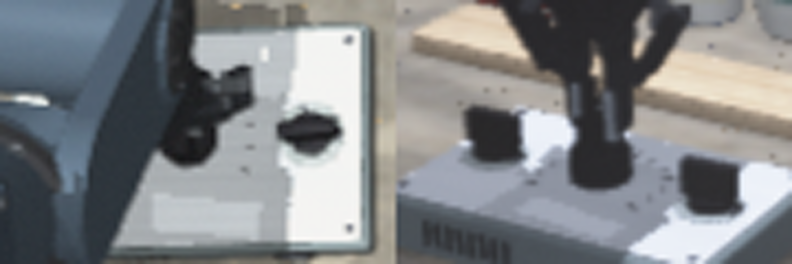

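The knob sits down on the panel at (600,170), with both fastener bars along y at (495,135) and (710,185). z did not change between 12 N and 20 N, so the spindle is at its stop. I'm handing in.

```bash
python3 - <<'E'
from h import *
print(sign_off()); print(sense()['force'],sense()['tcp_pos'])
E
```

```text
the job is handed in; nothing more can be done
None
the job is handed in; nothing more can be done
```

I handed the job in at about 19.8 s with the knob held pressed down on the spindle. No verdict is reported, so the points below rest on my own checks.

- **Fasteners:** I turned both clockwise until the torque rose sharply, to 1.1 N m on the right and 1.55 N m on the left. The last pictures show both bars lying along the panel's y axis, which fits the locked position.
- **Knob on the spindle:** I used the medium knob (skirt about 41 mm), turned to about 0.19 rad to match the spindle's tab. It slid on with almost no vertical force and no twist.
- **Spindle pressed in:** The tool stopped at z = 0.0964 m, against 0.0965 m predicted for fully in. It stayed there as the push rose from 12 N to 20 N, so the spindle is at its stop. The knob is still gripped at 60 N.
- **Bystanders:** I never went near the tape measure, masking tape, screwdriver or sanding block. I did not measure their positions again at the end.

**Disagreements:**
- The camera's controller position was about 5 mm off in y from the fastener axes I felt with the gripper. The two camera views also differed by about 2 mm on the final alignment. I used a compromise and corrected by force.
- The right fastener's tool turn came to about 1.49 rad, slightly more than the 1.4 rad that its stated starting range allows. The grip probably slipped a little.

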